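# Check with a plug-on gauge that an air receiver is empty

## Task

Check with the test gauge that the little blue air receiver is empty. Swing the red dust cover off its test port, take the gauge from its wooden stand, push it down into the port with its two pins in the port's slots, and twist it clockwise (seen from above) about a quarter turn against the spring, as far as it goes. The port is self-closing, so finish while holding the gauge there, pushed in and turned home, and do not knock the other things on the bench about.

Things in the scene. Friction and masses are not known exactly. Their poses are not given: they have to be found in the camera images.
- receiver: fixed blue air receiver (tank 68 mm thick, 154 mm long along y at x = 124 mm, highest point 106 mm) on a dark base plate 110 mm wide, with an aluminium test port beside it. Origin: on the port's axis at bench level; z up, x from port towards tank. Port head 60 mm across on a 66 mm square block. Its x axis points 0.35 to 0.7 rad to the left of the robot's
- port_mouth (a point): centre of the port's mouth, on its flat top 70 mm above the bench; axes as receiver. Bore 26 mm wide; its brass lip, 5 mm thick, has two entry slots 12 mm wide at +y and -y (white marks) that reach 20 mm from the axis. Under the lip a sprung steel collar with matching slots takes the gauge's pins
- dust_cover (a joint): swing of the red dust cover on the port, rad, clockwise seen from above: 0 lies over the mouth, 1.9 is its stop. Starts at 0 to 0.35, stays where it is put (0.02 N m of friction), leaves the port clear from 1.1 on. A disc 42 mm wide, top 5 mm above the port's top, on an arm that pivots on a steel post 44 mm from the port's axis, on the +y side (axes of port_mouth)
- cover_peg (a point): middle of the cover's upright finger peg (red, round, 10 mm thick, 18 mm tall, reaching 9 mm above and below this point), on the middle of the disc, 44 mm from the pivot. Its x and y axes turn with the cover
- gauge: loose pressure gauge, 200 g, 67 mm tall, dial up. Origin: tip of its brass nose (lowest point), on the axis, z up. Stands upright in the stand, its flange on the stand's top, turned up to 0.45 rad from the stand. Pins in the port's collar, spring still up: the origin is 20 mm below port_mouth; pushed fully home (flange on the port): 27.5 mm below.
- gauge_pins (a point): middle of the gauge's cross pin, 14 mm above its tip, axes as gauge. The pin is 8 mm thick, runs along y and sticks out to 17 mm from the axis on both sides, both alike (half a turn makes no difference). Nose below: 12 mm wide at the tip, 19 mm from 7 mm up. Stem above: 22 mm wide. The flange, 44 mm wide, has its underside 13.5 mm above this point
- gauge_boot (a point): middle of the gauge's black rubber boot, 53 mm above the tip, axes as gauge. The boot is 28 mm tall and 58 mm across along x, with two flat ribbed flanks 46 mm apart along y to grip (the flanks face the way the pins point)
- gauge_stand: fixed light wooden block 70 x 70 x 40 mm with a 37 mm hole through it that holds the gauge; origin at the centre of its underside. Stand and receiver can change places, 90 to 160 mm apart
- port_plunger (a joint): how far the port's collar is pushed down, m: 0 at rest, 0.008 at most (the gauge's flange stops it at 0.0075). The spring pushes back with 6 N at 0 and 12 N at 0.008. The pins can be turned under the lip once it is down 3 mm or more; then the lip holds it down about 3 mm
- port_collar (a joint): turn of the port's collar, rad, clockwise seen from above: 0 is shut, its slots under the entry slots; 1.4 is the stop (red marks). The gauge turns it once its pins are in, with about 0.1 rad of play. Spring return: 0.12 N m at 0, 0.26 N m at the stop; let go, it turns back and the gauge is pushed up
- brass_coupler: loose bystander: brass air coupler, 23 x 62 x 24 mm
- steel_coupler: loose bystander: steel air coupler, 23 x 62 x 24 mm
- screwdriver: loose bystander: grey screwdriver, 28 x 218 x 30 mm
- sanding_block: loose bystander: black sanding block, 66 x 122 x 35 mm
- disc_stack: loose bystander: round stack of brown sanding discs, 126 mm wide, 14 mm thick

How it is judged:
By the outcome, as a careful person would: the job done as asked, in the order asked, and still so for the second after the job is handed in, while the arm keeps its last pose, push and grip.
It also fails if it takes over 48 s, if anything falls off the work surface, if the arm or the gripper's body presses on something with over 40 N, if the wrist force passes 120 N, or if a joint passes its speed limit or range.

## Robot

A 7-joint arm with a two-finger parallel gripper is mounted at the origin on the work surface; the furniture and walls round the work are solid. World frame = base frame: x ahead of the robot, y to its left, z up, the work surface at z = 0. Lengths are in m, angles in rad, forces in N, time in s.
With the tool pointing down it reaches from about 0.35 to 0.9 m from the base axis. Payload 8.1 kg.
Tool frame: the origin (TCP) lies between the finger pads; the fingertips stand 25 mm ahead of it and the grasp point (between the pads) lies 6 mm ahead of it; z points along the fingers, y is the direction in which the jaws open and shut (so a half turn about z gives the same grasp; the last joint's range is limited). The gripper opens to 92 mm and grips with 3 to 60 N. Pads are 19 mm wide; open, the fingers measure 130 mm over their backs; the gripper's body (75 mm by 190 mm) begins 47 mm behind the grasp point.
Start: joints at [1.146, 0.434, 0.025, 1.573, -0.012, 1.134, -0.075], TCP at [0.198, -0.593, 0.228] pointing down, gripper open.
Joint ranges: [-2.62, 2.62], [-0.44, 2.09], [-1.27, 1.32], [0.08, 2.57], [-1.32, 4.46], [0.12, 2], [-2.74, 2.74]. Speed limits (rad/s): [2.22, 2.22, 3.01, 3.01, 3.14, 3.14, 3.14].

## Interface

Orientations are given as a rotation vector (axis times angle).
In Python, from cell import * gives the robot as it stands.
- The arm moves only by the shell command python3 -m jog 'ROWS' [FORCE]. ROWS is JSON, one flat list of numbers, 5 for each row, row after row: the finger opening in mm, from 0 to 91.8, then the shift along the tool's x, y, z in units of 40 mm (1.0 is 40 mm), then the turn about the tool's z in units of 6 degrees (1.0 is 6 degrees). A call has 1 to 20 rows; each row shifts and turns the pose as measured when the row begins, along the tool's axes as they then stand; what a row does not reach is not made up. A row lasts 1/12 s, in which the tool goes at most 41.7 mm and 7.16 degrees, less where a joint would pass 70% of its speed; a pose out of reach is approached as far as the arm can. A call is refused whole if a number of a shift passes 1 or a number of a turn 1, either way. A call with a gripper value outside its range is refused whole. The fingers move at their own pace and stop on an object; FORCE is the grip in N (left out, the last holds). Time passes only in rows, so rows that do not move let the fingers close. It gives the time, the measured TCP pose, the force and the opening at its end, in the units of the state.
- observe(): the state, without advancing time (a new reading comes with each control period).
- get_image(name): name is "scene" or "side" or "wrist"; returns the picture (420x560x3 uint8, red, green, blue); there is no depth.
- camera_params(name): a dict with "intrinsics" (3x3 intrinsics, pixels), "xyz" and "orientation" of the camera in the world. Camera axes: x right, y down, z forward; pixel columns grow to the right and rows downward; lengths in m; the calibration is good to about 2 mm. The wrist camera is an equidistant fisheye: a pixel r from the principal point sees the ray r / f radians off the axis. A picture is of the moment at which its call begins: read the wrist's pose just before it. camera_params takes no time and is no camera call; for the wrist camera it gives the pose at the moment of the call.
- sign_off(): hands the job in, once; it reports no verdict.
The state is a dict: "clock": time; "joints": joint angles; "dq": joint speeds; "joint_efforts": joint torques, N m; "position": TCP position; "ee_rot": TCP orientation; "force": force on the tool from outside, world axes, zero at the start; "ft_torque": the same for the moment, N m; "width": opening from 0.0 (shut) to 1.0 (fully open).
Only numpy, scipy, OpenCV 4.12 (cv2) and the standard library are available. Lean on these libraries where they do the work, as an engineer would, in place of code of your own. Each camera call takes 0.05 s, during which the arm holds its last target. There are 200 camera calls.

## Working session

There is one attempt and no reset: what is moved stays moved. The work goes in short steps, Python scripts to look and compute and a shell command to move; the robot and the scene stay as the last step left them, time stands still between calls to the robot, and variables do not carry over. Pictures are saved under pics/ and viewed, about 8 in all and at most 12, crops included, and the job is handed in when it is done.

```bash
mkdir -p pics; ls; python3 - <<'E'
from cell import *
import cv2,numpy as np
print(observe())
for n in ["scene","side","wrist"]:
    p=camera_params(n); print(n,p)
    cv2.imwrite(f"pics/{n}0.png",get_image(n)[:,:,::-1])
a=[cv2.imread(f"pics/{n}0.png") for n in ["scene","side"]]
E
```

```text
pics
{'clock': 0.0, 'joints': array([ 1.14641232,  0.43524726,  0.02498229,  1.57408363, -0.01161584,
        1.13395004, -0.07511647]), 'dq': array([-8.36773162e-04, -6.42294615e-04,  3.63320884e-05, -7.60679983e-05,
       -1.13170772e-03,  1.41435278e-03, -2.91037880e-04]), 'joint_efforts': array([ 5.39953035e-04, -6.67842722e+01,  9.84982364e-01, -3.14456785e+01,
       -6.06981455e-02,  4.29401826e-02,  9.22934169e-05]), 'position': array([ 0.19745539, -0.59247596,  0.22713518]), 'ee_rot': array([-3.09956637e+00, -5.02882468e-01,  5.89420695e-04]), 'force': array([-0.46679082, -0.01006166,  0.22168841]), 'ft_torque': array([0.00146064, 0.00276221, 0.05297795]), 'width': 1.0008531424325913}
scene {'intrinsics': array([[518.82277178,   0.        , 277.44682598],
       [  0.        , 518.82277178, 218.06689974],
       [  0.        ,   0.        ,   1.        ]]), 'xyz': array([-0.07196901,  0.79695714,  0.82894318]), 'orientation': array([-0.59134897,  2.51415056, -1.31737889])}
side {'intrinsics': array([[381.14160929,   0.        , 272.30748573],
       [  0.        , 381.14160929, 214.54706322],
       [  0.        ,   0.        ,   1.        ]]), 'xyz': array([0.40404009, 0.469932  , 0.94124517]), 'orientation': array([-0.09382399,  2.97875282, -0.96918369])}
wrist {'intrinsics': array([[325.1922621 ,   0.        , 278.78235965],
       [  0.        , 325.1922621 , 214.58868354],
       [  0.        ,   0.        ,   1.        ]]), 'xyz': array([ 0.27071212, -0.5684995 ,  0.38416615]), 'orientation': array([ 2.35374792, -1.6946679 , -0.24548538])}
```

View pics/scene0.png

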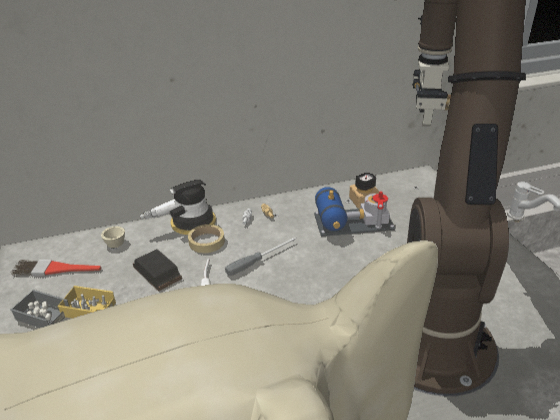

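View pics/side0.png

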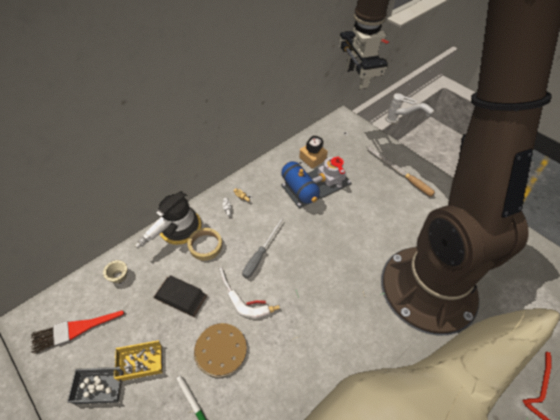

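The scene view shows the tank at about (332,210), the red cover at (381,199) and the gauge dial at (366,178). In the side view the tank is at (300,182), the cover at (337,163) and the dial at (314,144).

```bash
cat > h.py <<'E'
from cell import *
import cv2,numpy as np
from scipy.spatial.transform import Rotation as R
def ray(name,uv,P=None):
    P=P or camera_params(name);K=P["intrinsics"]
    x=(uv[0]-K[0,2])/K[0,0];y=(uv[1]-K[1,2])/K[1,1]
    if name=="wrist":
        r=np.hypot(x,y);d=np.array([x/r*np.sin(r),y/r*np.sin(r),np.cos(r)]) if r>1e-9 else np.array([0,0,1.])
    else: d=np.array([x,y,1.]);d/=np.linalg.norm(d)
    return np.array(P["xyz"]),R.from_rotvec(P["orientation"]).as_matrix()@d
def plane(name,uv,z,P=None):
    o,d=ray(name,uv,P);return o+d*(z-o[2])/d[2]
def tri(rays):
    A=sum(np.eye(3)-np.outer(d,d) for o,d in rays);b=sum((np.eye(3)-np.outer(d,d))@o for o,d in rays)
    X=np.linalg.solve(A,b);return X,[np.linalg.norm(np.cross(X-o,d)) for o,d in rays]
def proj(name,X,P=None):
    P=P or camera_params(name);K=P["intrinsics"]
    p=R.from_rotvec(P["orientation"]).as_matrix().T@(np.asarray(X)-P["xyz"])
    if name=="wrist":
        r=np.hypot(p[0],p[1]);t=np.arctan2(r,p[2]);q=p[:2]/r*t
    else:q=p[:2]/p[2]
    return K[0,0]*q+K[:2,2]
def pose():
    s=observe();return np.array(s["position"]),R.from_rotvec(s["ee_rot"]).as_matrix()
def go(x,y,z,yaw=None):
    "rows units to go: total tool shift /40mm, and turn in 6deg; yaw = desired world dir of tool y (mod pi)"
    p,M=pose();d=M.T@(np.array([x,y,z])-p)/.04
    cur=np.arctan2(M[1,1],M[0,1]);t=None
    if yaw is not None:
        t=-((yaw-cur+np.pi/2)%np.pi-np.pi/2)  # tool z down: + turn = clockwise from above
        t=np.degrees(t)/6
    print("shift",d.round(3),"turn",t,"cur tooly yaw",cur.round(3),"pos",p.round(4),"q7",observe()["joints"][6].round(3),"clk",observe()["clock"])
E
python3 - <<'E'
from h import *
print(tri([ray("scene",(381,197)),ray("side",(337,160))]))
print(tri([ray("scene",(366,177)),ray("side",(314,144))]))
print(plane("scene",(381,198),.084),plane("side",(337,160),.084),plane("side",(314,144),.09))
p,M=pose();print(p,M)
im=get_image("scene")[150:250,290:420,::-1]
cv2.imwrite("pics/a.png",cv2.resize(np.hstack([cv2.resize(im,None,fx=3,fy=3,interpolation=2),cv2.resize(get_image("side")[120:220,260:390,::-1],None,fx=3,fy=3,interpolation=2)]),None,fx=1,fy=1))
P=camera_params("wrist");T=R.from_rotvec(P["orientation"]).as_matrix();print(M.T@(P["xyz"]-p),M.T@T)
go(.5,-.45,.3)
E
```

```text
(array([ 0.24156546, -0.38392326,  0.07599327]), [np.float64(0.00011685991174600179), np.float64(0.00011685991174582757)])
(array([ 0.3111658 , -0.44844657,  0.08399208]), [np.float64(0.004921936111524884), np.float64(0.004921936111524832)])
[ 0.2367022  -0.36635844  0.084     ] [ 0.24299354 -0.37615942  0.084     ] [ 0.31480812 -0.43603378  0.09      ]
[ 0.19749891 -0.5925953   0.22733814] [[ 9.48686264e-01  3.16218505e-01 -4.79365686e-04]
 [ 3.16218843e-01 -9.48685699e-01  1.04325630e-03]
 [-1.24870423e-04 -1.14130738e-03 -9.99999341e-01]]
[ 0.07706087  0.00023931 -0.1571802 ] [[ 8.22329571e-04 -9.59481987e-01 -2.81768773e-01]
 [ 9.99999550e-01  6.55582277e-04  6.86058335e-04]
 [-4.73538001e-04 -2.81769210e-01  9.59482094e-01]]
shift [ 8.302 -0.995 -1.811] turn None cur tooly yaw -1.249 pos [ 0.1975 -0.5927  0.2275] q7 -0.075 clk 0.25
```

View pics/wrist0.png

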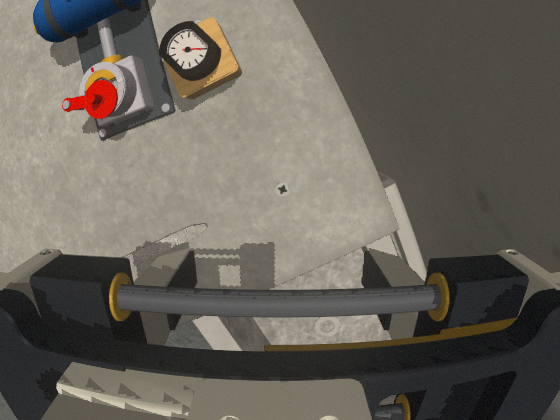

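The wrist view shows the tank at (85,15), the red disc and peg at (100,95) with its pivot at (68,104), and the dial at (190,48) on the wooden stand. I'll move over it for a closer look.

```bash
python3 -m jog '[90,0.2,-0.7,-0.1,0,90,0.2,-0.7,-0.1,0,90,0.2,-0.7,-0.1,0,90,0.2,-0.7,-0.1,0,90,0.2,-0.7,-0.1,0,90,0,0,0,0,90,0,0,0,0]'; python3 - <<'E'
from h import *
P=camera_params("wrist");im=get_image("wrist")[:,:,::-1]
np.save("P1.npy",P,allow_pickle=True)
cv2.imwrite("pics/w1.png",im)
cv2.imwrite("pics/s1.png",get_image("side")[:,:,::-1]);cv2.imwrite("pics/c1.png",get_image("scene")[:,:,::-1])
go(.2,-.44,.25)
E
```

```text
clock: 0.83
position: [0.1898, -0.4408, 0.2457]
ee_rot: [-3.098, -0.501, 0.003]
force: [1.0, -1.1, 1.3]
width: 0.98
shift [ 0.259  0.026 -0.117] turn None cur tooly yaw -1.251 pos [ 0.1898 -0.4423  0.2453] q7 -0.201 clk 0.9833
```

View pics/w1.png

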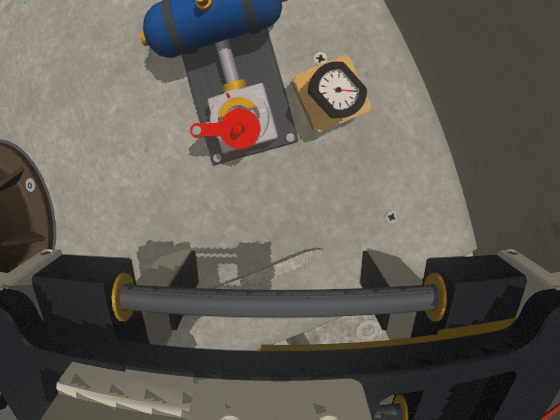

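The wrist view now shows the cover disc at (240,129), its pivot at (196,131), the port block around (240,115), the tank at (213,20) and the dial at (337,90). I'll zoom in and measure.

```bash
python3 - <<'E'
from h import *
P=np.load("P1.npy",allow_pickle=True).item()
im=cv2.imread("pics/w1.png");hsv=cv2.cvtColor(im,cv2.COLOR_BGR2HSV)
crop=cv2.resize(im[0:175,140:390],None,fx=3.2,fy=3.2,interpolation=2);cv2.imwrite("pics/w1c.png",crop)
red=(((hsv[...,0]<8)|(hsv[...,0]>172))&(hsv[...,1]>150)&(hsv[...,2]>90)).astype(np.uint8)
n,l,s,c=cv2.connectedComponentsWithStats(red);k=1+np.argmax(s[1:,4]);print(s[k],c[k])
m=(l==k).astype(np.uint8)
dt=cv2.distanceTransform(np.pad(m,1),cv2.DIST_L2,5)[1:-1,1:-1];i=np.unravel_index(dt.argmax(),dt.shape);print("disc incirc",i[::-1],dt.max())
for z in(.075,):print("disc",plane("wrist",i[::-1],z,P),"pivot",plane("wrist",(196.5,131),z,P))
# dial (white)
roi=np.zeros(m.shape,np.uint8);roi[55:130,295:380]=1
w=((hsv[...,1]<60)&(hsv[...,2]>150)).astype(np.uint8)*roi
n,l,s,c=cv2.connectedComponentsWithStats(w);k=1+np.argmax(s[1:,4]);cnt=cv2.findContours((l==k).astype(np.uint8),0,2)[0]
h=cv2.convexHull(np.vstack(cnt));e=cv2.fitEllipse(h);print("dial",e,plane("wrist",e[0],.0785,P))
d=((hsv[...,2]<70)).astype(np.uint8)*roi
d=cv2.morphologyEx(d|(l==k).astype(np.uint8),cv2.MORPH_CLOSE,np.ones((5,5)))
n,l,s,c=cv2.connectedComponentsWithStats(d);k=1+np.argmax(s[1:,4]);print(s[k],c[k])
h=cv2.convexHull(max(cv2.findContours((l==k).astype(np.uint8),0,1)[0],key=cv2.contourArea))[:,0]
W=np.array([plane("wrist",q,.0785,P)[:2] for q in h.astype(float)])
for a in range(0,180,10):
    u=np.array([np.cos(np.radians(a)),np.sin(np.radians(a))]);t=W@u;print(a,(1e3*np.ptp(t)).round(1),end="; ")
E
```

```text
[ 190  108   70   42 1617] [232.92084106 128.62337662]
disc incirc (np.int64(240), np.int64(128)) 19.578297
disc [ 0.24464194 -0.38135537  0.075     ] pivot [ 0.22887996 -0.33917686  0.075     ]
dial ((337.3089599609375, 89.66852569580078), (32.264503479003906, 40.71533203125), 139.6375732421875) [ 0.31243824 -0.46054389  0.0785    ]
[ 308   55   59   63 2369] [336.53271423  89.31405656]
0 57.4; 10 60.8; 20 63.0; 30 65.2; 40 66.3; 50 66.3; 60 65.4; 70 64.2; 80 61.6; 90 58.4; 100 58.3; 110 58.7; 120 58.7; 130 56.9; 140 53.4; 150 48.6; 160 51.6; 170 55.4;
```

View pics/w1c.png

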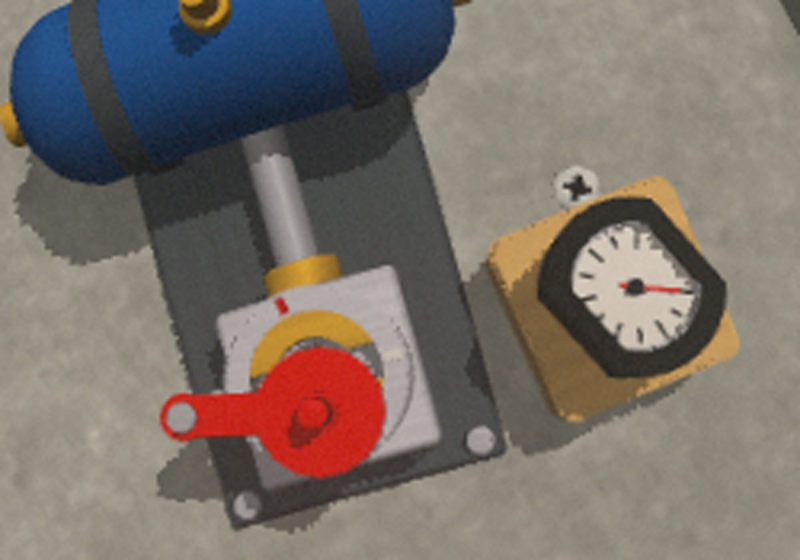

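The zoom shows the cover post at crop (181,415), the disc at (316,412) with the peg at (313,412), and block corners at (218,318), (395,268), (438,440) and (265,490). The boot flats run from lower right to upper left, at (540,300)-(620,370) and (655,205)-(725,280).

```bash
python3 - <<'E'
from h import *
P=np.load("P1.npy",allow_pickle=True).item()
W=lambda x,y,z:plane("wrist",(x/3.2+140-.35,y/3.2-.35),z,P)
B=[W(*c,.058) for c in((218,318),(395,268),(438,440),(265,490))]
ang=lambda v:np.degrees(np.arctan2(v[1],v[0]))
for i in range(4):
    v=B[(i+1)%4]-B[i];print("block edge",np.linalg.norm(v).round(4),ang(v).round(1))
print("centre",np.mean(B,0))
for a,b in(((135,180),(235,525)),((410,105),(500,450)),((235,525),(505,450))):
    print("plate",ang(W(*a,.01)-W(*b,.01)),np.linalg.norm(W(*a,.01)-W(*b,.01)))
for a,b in(((540,300),(615,370)),((655,203),(726,283))):
    print("flat",ang(W(*b,.0785)-W(*a,.0785)))
print("post",W(181,415,.078),"pegtop",W(313,410,.093),"disc",W(316,412,.075))
# check disc/peg with scene+side
for n in("side","scene"):
    im=cv2.imread("pics/%s0.png"%("side" if n=="side" else "scene"))
    print(n,"pegtop proj",proj(n,W(313,410,.093)))
E
```

```text
block edge 0.0606 -57.4
block edge 0.0589 -147.9
block edge 0.06 123.9
block edge 0.0603 32.7
centre [ 0.25463796 -0.378307    0.058     ]
plate 33.781143763244884 0.14168528060331217
plate 32.628089550125516 0.1371272834153724
plate 123.52779476775697 0.10689138523554036
flat -113.81981435774019
flat -118.43120339618456
post [ 0.23073752 -0.33910999  0.078     ] pegtop [ 0.24515865 -0.38094027  0.093     ] disc [ 0.24377727 -0.37993298  0.075     ]
side pegtop proj [336.66843839 156.80721928]
scene pegtop proj [379.94575782 191.84281031]
```

Everything agrees: the port axis is about (0.255,-0.377) with yaw 33°, the pivot is (0.2305,-0.339), the cover is at 0.25 rad, and the gauge is at (0.3124,-0.4605) with pins along -26°. Next I'll go above the peg.

```bash
python3 - <<'E'
from h import *
go(.2447,-.3808,.15)
E
```

```text
shift [ 1.789 -1.019  2.385] turn None cur tooly yaw -1.251 pos [ 0.1898 -0.4423  0.2453] q7 -0.201 clk 0.9833
```

```bash
python3 -m jog '[36,0.6,-0.34,0.5,0,36,0.6,-0.34,0.6,0,36,0.6,-0.34,0.6,0,36,0,0,0.5,0,36,0,0,0,0,36,0,0,0,0]' 5; python3 - <<'E'
from h import *
go(.2447,-.3808,.104)
P=camera_params("wrist");im=get_image("wrist")[:,:,::-1]
cv2.imwrite("pics/w2.png",im)
print(proj("wrist",(.2447,-.3808,.093),P),proj("wrist",(.3124,-.4605,.0785),P))
hsv=cv2.cvtColor(im,cv2.COLOR_BGR2HSV)
E
```

```text
clock: 1.48
position: [0.2479, -0.3869, 0.1543]
ee_rot: [3.102, 0.487, -0.002]
force: [-0.0, -0.1, 0.5]
width: 0.595
shift [-0.027 -0.171  1.258] turn None cur tooly yaw -1.259 pos [ 0.2479 -0.3869  0.1543] q7 -0.405 clk 1.4833
[268.85306011 233.44140191] [397.02315529 176.27014548]
```

View pics/w2.png

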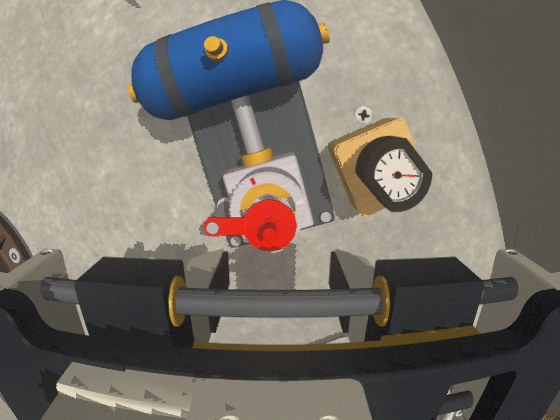

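The peg is at (269,231) and the dial at (397,176), both matching the predicted pixels. I'll descend and grip the peg.

```bash
python3 -m jog '[30,0,-0.17,0,0,30,0,0,0,0,30,0,0,0,0,30,0,0,0,0,30,0,0,0.4,0,30,0,0,0.4,0,30,0,0,0.4,0,30,0,0,0,0]' 5; python3 - <<'E'
from h import *
go(.2447,-.3808,.104)
E
```

```text
clock: 2.2
position: [0.2457, -0.3884, 0.1119]
ee_rot: [3.091, 0.472, 0.007]
force: [-0.0, -0.2, 0.1]
width: 0.325
shift [ 0.032 -0.191  0.195] turn None cur tooly yaw -1.268 pos [ 0.2457 -0.3884  0.1119] q7 -0.42 clk 2.2
```

```bash
python3 -m jog '[30,0,-0.2,0.1,0,30,0,-0.05,0.15,0,8,0,0,0,0,8,0,0,0,0,8,0,0,0,0,8,0,0,0,0,8,0,0,0,0,8,0,0,0,0]' 5; python3 - <<'E'
from h import *
go(.193,-.3617,.104); p,M=pose(); print(M.round(3), observe()["force"])
E
```

```text
clock: 2.87
position: [0.2435, -0.3799, 0.1048]
ee_rot: [3.087, 0.469, 0.011]
force: [-0.3, 0.6, -0.3]
width: 0.092
shift [-1.069 -0.81  -0.002] turn None cur tooly yaw -1.269 pos [ 0.2435 -0.3799  0.1048] q7 -0.432 clk 2.8667
[[ 0.955  0.297  0.01 ]
 [ 0.297 -0.955 -0.018]
 [ 0.004  0.02  -1.   ]] [-0.31782139  0.61116909 -0.27952921]
```

The fingers are on the peg (about 9 mm open). Now I'll swing it along the arc.

```bash
python3 -m jog '[5,-0.18,0,0,0,5,-0.18,-0.05,0,0,5,-0.17,-0.07,0,0,5,-0.16,-0.1,0,0,5,-0.14,-0.13,0,0,5,-0.12,-0.15,0,0,5,-0.08,-0.16,0,0,5,-0.06,-0.17,0,0,5,-0.03,-0.17,0,0,5,0,0,0,0,5,0,0,0,0]' 5; python3 - <<'E'
from h import *
p,M=pose();v=p-[.2305,-.339,0];print(np.hypot(*v[:2]),np.degrees(np.arctan2(v[1],v[0])))
go(.19,-.355,.104); print(observe()["force"],observe()["width"],M[2])
E
```

```text
clock: 3.78
position: [0.1812, -0.3516, 0.1038]
ee_rot: [3.088, 0.467, 0.01]
force: [-0.6, -0.4, 0.2]
width: 0.054
0.05085083312860971 -165.63738053124686
shift [ 0.184  0.146 -0.002] turn None cur tooly yaw -1.271 pos [ 0.1812 -0.3516  0.1038] q7 -0.348 clk 3.7833
[-0.55999417 -0.38010649  0.22063687] 0.05405649868806574 [ 0.00334281  0.01969832 -0.99980038]
```

The width equals the commanded value, so the peg may not be held. I'll check.

```bash
python3 - <<'E'
from h import *
P=camera_params("wrist");im=get_image("wrist")[:,:,::-1]
a=cv2.resize(im[120:300,150:350],None,fx=2,fy=2,interpolation=2)
b=cv2.resize(get_image("side")[120:210,270:370,::-1],None,fx=4,fy=4,interpolation=2)
cv2.imwrite("pics/m3.png",np.hstack([a,b]))
E
```

```text
(no output)
```

View pics/m3.png

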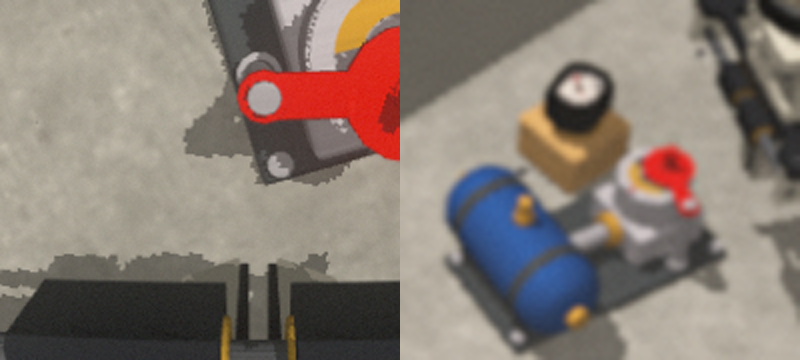

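The fingers came away empty and the cover looks unmoved. I'll triangulate the disc from several wrist views.

```bash
python3 - <<'E'
from h import *
def disc(im):
    hsv=cv2.cvtColor(im,cv2.COLOR_BGR2HSV)
    red=(((hsv[...,0]<8)|(hsv[...,0]>172))&(hsv[...,1]>150)&(hsv[...,2]>60)).astype(np.uint8)
    n,l,s,c=cv2.connectedComponentsWithStats(red);k=1+np.argmax(s[1:,4]);m=(l==k).astype(np.uint8)
    dt=cv2.distanceTransform(np.pad(m,1),cv2.DIST_L2,5)[1:-1,1:-1]
    ys,xs=np.where(dt>dt.max()-.4);return (xs.mean(),ys.mean()),dt.max()
P1=np.load("P1.npy",allow_pickle=True).item();P3=camera_params("wrist");im3=get_image("wrist")[:,:,::-1].copy();cv2.imwrite("pics/w3.png",im3)
d1,r1=disc(cv2.imread("pics/w1.png"));d3,r3=disc(im3);print(d1,r1,d3,r3)
print(plane("wrist",d1,.075,P1),plane("wrist",d3,.075,P3))
print(tri([ray("wrist",d1,P1),ray("wrist",d3,P3)]))
for n in("side","scene"):
    for f in (0,1): 
        im=cv2.imread(f"pics/{n[0] if 0 else n}0.png") if f==0 else get_image(n)[:,:,::-1].copy()
        print(n,f,disc(im) if n=="scene" else None)
print("pivot w3",plane("wrist",(150+263/2,120+98/2),.078,P3))
p,M=pose();print("tcp in wrist",proj("wrist",p+M@[0,0,.025],P3))
E
```

```text
(np.float64(239.33333333333334), np.float64(128.33333333333334)) 19.578297 (np.float64(354.5), np.float64(166.5)) 32.953495
[ 0.24412075 -0.38081428  0.075     ] [ 0.2443606  -0.37982098  0.075     ]
(array([ 0.24410553, -0.38053732,  0.07252096]), [np.float64(0.00013012243265176976), np.float64(0.0001301224326517967)])
side 0 None
side 1 None
scene 0 ((np.float64(55.285714285714285), np.float64(266.85714285714283)), np.float32(5.1969))
scene 1 ((np.float64(55.75), np.float64(266.875)), np.float32(5.0))
pivot w3 [ 0.23023713 -0.33913093  0.078     ]
tcp in wrist [279.07063445 251.91241243]
```

The disc really is at (0.2443,-0.380) and hasn't moved. I'll go back, grip it lower and check the grip before moving.

```bash
python3 -m jog '[30,0,0,-0.5,0,30,0,0,-0.3,0,30,0.5,0.35,0,0,30,0.5,0.3,0,0,30,0.25,0.2,0,0,30,0,0,0,0,30,0,0,0,0]' 5; python3 - <<'E'
from h import *
go(.2443,-.3803,.1025);p,M=pose();print(M[2])
E
```

```text
clock: 4.62
position: [0.2417, -0.3708, 0.1374]
ee_rot: [3.089, 0.466, 0.009]
force: [-0.9, 1.5, -0.1]
width: 0.328
shift [-0.01   0.229  0.878] turn None cur tooly yaw -1.271 pos [ 0.2417 -0.3708  0.1374] q7 -0.441 clk 4.6167
[ 0.00316724  0.0187142  -0.99981986]
```

```bash
python3 -m jog '[30,0,0.23,0.3,0,30,0,0,0.4,0,30,0,0,0.17,0,30,0,0,0,0]' 5; python3 - <<'E'
from h import *
go(.2443,-.3803,.102);p,M=pose()
cv2.imwrite("pics/w4.png",cv2.resize(get_image("wrist")[180:300,180:380,::-1],None,fx=3,fy=3,interpolation=2))
E
```

```text
clock: 4.95
position: [0.242, -0.38, 0.1012]
ee_rot: [3.09, 0.466, 0.007]
force: [-0.3, -0.6, 1.3]
width: 0.329
shift [ 0.054  0.024 -0.019] turn None cur tooly yaw -1.272 pos [ 0.242  -0.38    0.1012] q7 -0.439 clk 4.95
```

View pics/w4.png

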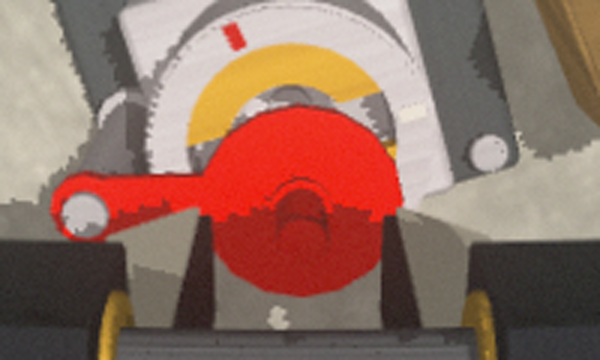

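Here the fingertips' front edges (crop rows about 213) only just reach the peg (base about row 201, top about 225), so the pads sit behind it. I'll shift about 9 mm along tool +x and close, watching the width.

```bash
python3 -m jog '[30,0.15,0,-0.04,0,30,0.1,0,0,0,4,0,0,0,0,4,0,0,0,0,4,0,0,0,0,4,0,0,0,0,4,0,0,0,0,4,0,0,0,0,4,0,0,0,0]' 6; python3 - <<'E'
from h import *
go(.2443,-.3803,.102);p,M=pose();print(observe()["width"],observe()["force"])
cv2.imwrite("pics/w5.png",cv2.resize(get_image("wrist")[180:300,180:380,::-1],None,fx=3,fy=3,interpolation=2))
E
```

```text
clock: 5.75
position: [0.2523, -0.3769, 0.1061]
ee_rot: [3.088, 0.465, 0.008]
force: [0.6, -0.5, -0.2]
width: 0.045
shift [-0.216  0.02   0.103] turn None cur tooly yaw -1.272 pos [ 0.2523 -0.3769  0.1061] q7 -0.463 clk 5.75
0.045040680597694935 [ 0.58629783 -0.48739995 -0.21005784]
```

View pics/w5.png

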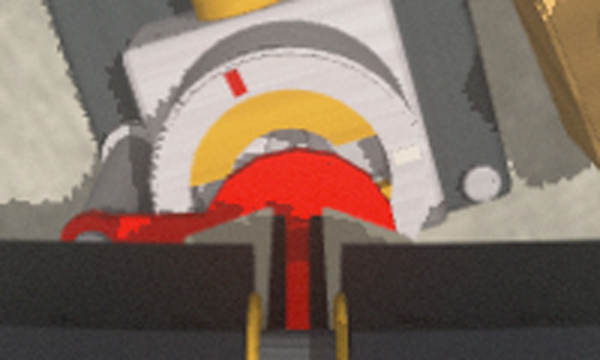

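The fingers are shut about 4 mm over the disc with no peg between them. The visible finger gap (58 px for 30 mm) puts the tips about 0.17 m from the camera instead of 0.198, so the tips are higher than assumed and I probably closed above the peg. I'll reopen, centre and descend in small steps while watching the force.

```bash
python3 -m jog '[30,0,0,-0.2,0,30,0,0,0,0,30,0,0,0,0,30,-0.2,0,0,0,30,0,0,0,0]' 6;python3 - <<'E'
from h import *
go(.2443,-.3803,.095)
E
python3 -m jog '[30,0,0,0.2,0,30,0,0,0.15,0,30,0,0,0,0]'; python3 -m jog '[30,0,0,0.1,0,30,0,0,0,0]';
```

```text
clock: 6.22
position: [0.244, -0.3794, 0.1152]
ee_rot: [3.087, 0.465, 0.008]
force: [-0.6, -0.0, -0.4]
width: 0.315
shift [0.    0.015 0.505] turn None cur tooly yaw -1.272 pos [ 0.244  -0.3794  0.1152] q7 -0.44 clk 6.2167
clock: 6.47
position: [0.2434, -0.3801, 0.1]
ee_rot: [3.087, 0.463, 0.009]
force: [-0.2, 1.1, 0.2]
width: 0.326
clock: 6.63
position: [0.2431, -0.3797, 0.0947]
ee_rot: [3.088, 0.463, 0.008]
force: [0.5, 0.1, -0.5]
width: 0.325
```

There is no contact even at TCP z 0.095, which confirms the tips are shorter or higher than the spec. I'll continue carefully.

```bash
python3 -m jog '[30,0,0,0.1,0,30,0,0,0,0]'; python3 -m jog '[30,0,0,0.1,0,30,0,0,0,0]'; python3 -m jog '[4,0,0,0,0,4,0,0,0,0,4,0,0,0,0,4,0,0,0,0,4,0,0,0,0,4,0,0,0,0,4,0,0,0,0]' 6
```

```text
clock: 6.8
position: [0.2432, -0.3796, 0.09]
ee_rot: [3.089, 0.464, 0.007]
force: [-1.0, -0.3, -0.8]
width: 0.326
clock: 6.97
position: [0.2434, -0.3796, 0.0855]
ee_rot: [3.089, 0.464, 0.007]
force: [0.7, -0.0, -0.3]
width: 0.326
clock: 7.55
position: [0.244, -0.3806, 0.0857]
ee_rot: [3.087, 0.464, 0.009]
force: [0.3, -0.8, -2.8]
width: 0.102
```

Width is now 9.4 mm, so the peg is held. I'll swing along the arc in two halves, scaled down for the overshoot seen earlier.

```bash
python3 -m jog '[4,-0.16,0,0,0,4,-0.15,-0.04,0,0,4,-0.15,-0.06,0,0,4,-0.13,-0.09,0,0,4,0,0,0,0]' 6; cat > pv.py <<'E'
from h import *
p,M=pose();v=p-[.2305,-.339,0];print("r,ang",np.hypot(*v[:2]),np.degrees(np.arctan2(v[1],v[0])),observe()["force"],observe()["width"]);go(.193,-.3617,.0857)
E
python3 pv.py
```

```text
clock: 7.97
position: [0.2172, -0.3825, 0.0858]
ee_rot: [3.083, 0.462, 0.011]
force: [0.4, 0.6, -4.5]
width: 0.104
r,ang 0.045523324089704824 -107.03342855336305 [ 0.37947679  0.623929   -4.50427693] 0.10394591883544976
shift [-0.425 -0.675 -0.015] turn None cur tooly yaw -1.273 pos [ 0.2172 -0.3825  0.0858] q7 -0.396 clk 7.9667
```

```bash
python3 -m jog '[4,-0.09,-0.07,0,0,4,-0.08,-0.08,0,0,4,-0.07,-0.1,0,0,4,-0.07,-0.11,0,0,4,-0.05,-0.12,0,0,4,-0.04,-0.12,0,0,4,-0.01,-0.07,0,0,4,0,0,0,0]' 6; python3 pv.py
```

```text
clock: 8.63
position: [0.1881, -0.3617, 0.0859]
ee_rot: [3.081, 0.455, 0.009]
force: [-1.9, -2.9, -0.9]
width: 0.101
r,ang 0.04811803304429188 -151.7983943052472 [-1.86790926 -2.8771859  -0.94283818] 0.10146919758151142
shift [0.118 0.034 0.006] turn None cur tooly yaw -1.278 pos [ 0.1881 -0.3617  0.0859] q7 -0.376 clk 8.6333
```

The cover is at about 1.65 rad. Release, rise and look at the open port.

```bash
python3 -m jog '[30,0,0,0,0,30,0,0,0,0,30,0,0,0,0,30,0,0,0,0,30,0,0,-0.4,0,70,0,0,-0.7,0,80,0.4,0.5,-0.7,0,80,0.4,0.5,-0.3,0,80,0,0,0,0,80,0,0,0,0]' 6; python3 - <<'E'
from h import *
P=camera_params("wrist");np.save("P6.npy",P,allow_pickle=True);im=get_image("wrist")[:,:,::-1];cv2.imwrite("pics/w6.png",im)
c=proj("wrist",(.2547,-.377,.07),P);print("port proj",c,"gauge",proj("wrist",(.3124,-.4605,.0785),P))
x0,y0=int(c[0])-90,max(0,int(c[1])-90);print(x0,y0)
cv2.imwrite("pics/w6c.png",cv2.resize(im[y0:y0+180,x0:x0+240],None,fx=3.3,fy=3.3,interpolation=2));print(pose()[0])
E
```

```text
clock: 9.47
position: [0.2314, -0.3848, 0.173]
ee_rot: [3.089, 0.462, 0.006]
force: [-1.2, 0.7, -0.4]
width: 0.639
port proj [275.43480052 186.61790331] gauge [394.88850787 152.54046093]
185 96
[ 0.23159098 -0.38488959  0.17289779]
```

View pics/w6c.png

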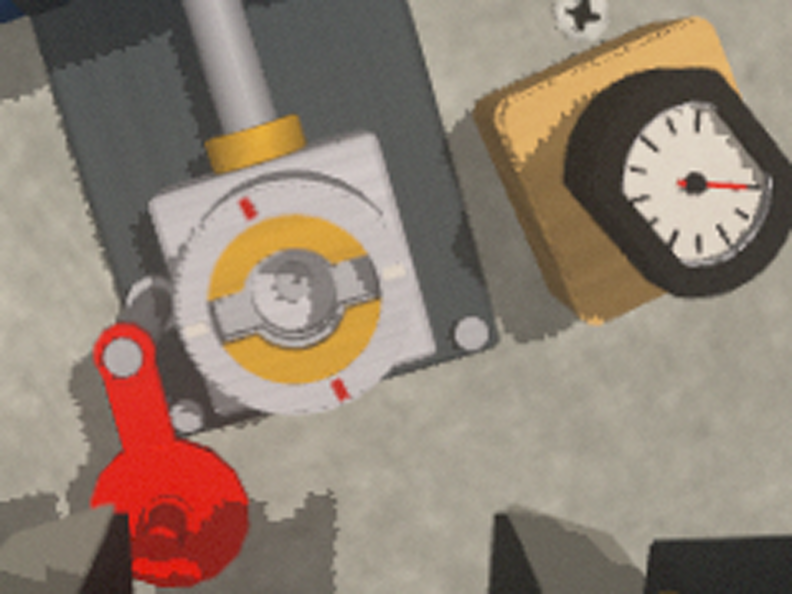

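The open port is clear. White marks are at crop (198,330) and (397,270), red marks at (248,209) and (341,389), the cover is swung away at lower left, and the gauge dial is at (697,183). Finger tip geometry (59 mm gap across 111 px) says the tips are at about the TCP itself. Now I'll refine the port and gauge.

```bash
python3 - <<'E'
from h import *
P=np.load("P6.npy",allow_pickle=True).item();P1=np.load("P1.npy",allow_pickle=True).item()
W=lambda x,y,z:plane("wrist",(x/3.3+185-.35,y/3.3+96-.35),z,P)
a,b,c,d=[W(*q,.07) for q in((198,330),(397,270),(248,209),(341,389))]
ang=lambda v:np.degrees(np.arctan2(v[1],v[0]))
print("port",(a+b)/2,(c+d)/2,"yaw y",ang(a-b),"yaw red",ang(c-d),np.linalg.norm(a-b),np.linalg.norm(c-d))
for f,PP,box in(("w1",P1,(55,130,295,380)),("w6",P,(110,195,345,440))):
    im=cv2.imread(f"pics/{f}.png");g=im.max(2);hsv=cv2.cvtColor(im,cv2.COLOR_BGR2HSV)
    roi=np.zeros(g.shape,np.uint8);roi[box[0]:box[1],box[2]:box[3]]=1
    dk=((g<75)&(hsv[...,1]<90)).astype(np.uint8)*roi
    dk=cv2.morphologyEx(dk,cv2.MORPH_OPEN,np.ones((3,3)))
    n,l,s,cc=cv2.connectedComponentsWithStats(dk);k=1+np.argmax(s[1:,4]);print(f,s[k])
    h=cv2.convexHull(max(cv2.findContours((l==k).astype(np.uint8),0,1)[0],key=cv2.contourArea))
    h2=cv2.approxPolyDP(h,1.2,True)[:,0]
    V=np.array([plane("wrist",q,.0785,PP)[:2] for q in h2.astype(float)])
    e=np.roll(V,-1,0)-V;L=np.hypot(*e.T)*1e3
    for i in np.argsort(-L)[:5]:print("edge",L[i].round(1),ang(e[i]).round(1))
    H=np.array([plane("wrist",q,.0785,PP)[:2] for q in h[:,0].astype(float)])
    for t in range(130,172,5):
        u=np.array([np.cos(np.radians(t)),np.sin(np.radians(t))]);q=H@u;print(t,(1e3*np.ptp(q)).round(1),end=" ")
    w=((hsv[...,1]<70)&(hsv[...,2]>150)).astype(np.uint8)*roi
    n,l,s,cc=cv2.connectedComponentsWithStats(w);k=1+np.argmax(s[1:,4])
    (x,y),r=cv2.minEnclosingCircle(max(cv2.findContours((l==k).astype(np.uint8),0,1)[0],key=cv2.contourArea))
    print("\ndial",(x,y),r,plane("wrist",(x,y),.0785,PP))
    cnt=H;print("hull mid",(H.max(0)+H.min(0))/2)
E
```

```text
port [ 0.25458645 -0.37634494  0.07      ] [ 0.25432633 -0.37602421  0.07      ] yaw y 123.93240482698894 yaw red 43.69999537312881 0.05153048740421595 0.05101925963586946
w1 [ 308   62   59   56 1168]
edge 35.4 -117.3
edge 32.2 61.6
edge 12.3 -21.4
edge 12.3 -44.3
edge 12.1 110.4
130 57.3 135 55.8 140 53.9 145 51.6 150 48.9 155 49.2 160 51.6 165 53.7 170 55.4 
dial (337.5769348144531, 89.43589782714844) 19.932279586791992 [ 0.31275915 -0.46071999  0.0785    ]
hull mid [ 0.3124688  -0.46084447]
w6 [ 356  117   71   69 1902]
edge 33.4 61.5
edge 30.6 -118.3
edge 14.8 -69.1
edge 12.8 -26.9
edge 11.8 112.2
130 58.5 135 56.6 140 54.2 145 51.6 150 48.8 155 49.0 160 50.8 165 52.3 170 53.4 
dial (403.0, 152.0) 55.31736755371094 [ 0.31525798 -0.46720005  0.0785    ]
hull mid [ 0.31350898 -0.45801087]
```

Gauge: pins at -28°, centre (0.3127,-0.4606). Port: (0.2545,-0.3762), slots along -56°. Going over the gauge.

```bash
python3 - <<'E'
from h import *
go(.3127,-.4606,.15,np.radians(-28))
E
```

```text
shift [1.384 2.392 0.62 ] turn -7.4963625554858595 cur tooly yaw -1.274 pos [ 0.2316 -0.3849  0.1729] q7 -0.399 clk 9.5167
```

```bash
python3 -m jog '[64,0.5,0.8,0,0,64,0.5,0.8,0,0,64,0.3,0.6,0,0,64,0,0,0,-0.9,64,0,0,0,-0.9,64,0,0,0,-0.9,64,0,0,0,-0.9,64,0,0,0,-0.9,64,0,0,0,-0.9,64,0,0,0,-0.9,64,0,0,0,-0.4,64,0,0,0,0,64,0,0,0,0]'; python3 - <<'E'
from h import *
go(.3127,-.4606,.12,np.radians(-28));print(pose()[1].round(3)[2])
E
```

```text
clock: 10.6
position: [0.2957, -0.4437, 0.1573]
ee_rot: [-2.721, -1.541, 0.013]
force: [0.1, -0.1, -0.5]
width: 0.698
shift [-0.144  0.599  0.921] turn -0.4910723184031423 cur tooly yaw -0.54 pos [ 0.2957 -0.4437  0.1573] q7 0.225 clk 10.6
[ 0.    -0.017 -1.   ]
```

```bash
python3 -m jog '[64,-0.1,0.5,0,-0.45,64,0,0.1,0,0,64,0,0,0,0]'; python3 - <<'E'
from h import *
go(.3127,-.4606,.056,np.radians(-28))
cv2.imwrite("pics/w7.png",get_image("wrist")[:,:,::-1]);np.save("P7.npy",camera_params("wrist"),allow_pickle=True)
P=camera_params("wrist");print(proj("wrist",(.3127,-.4606,.0785),P))
E
```

```text
clock: 10.85
position: [0.3123, -0.458, 0.155]
ee_rot: [-2.683, -1.596, 0.014]
force: [-0.1, 0.4, -0.5]
width: 0.698
shift [-0.057  0.093  2.473] turn -0.08714563038300421 cur tooly yaw -0.498 pos [ 0.3123 -0.458   0.155 ] q7 0.253 clk 10.85
[282.0740183 227.5723308]
```

View pics/w7.png

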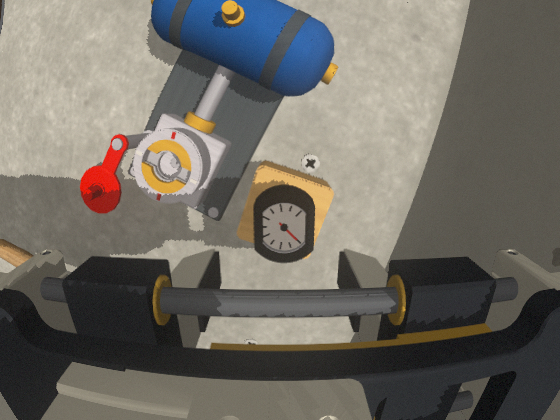

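The dial is at (284,227), as predicted, with the flats parallel to the jaws and the fingers straddling it. Descending.

```bash
python3 -m jog '[64,-0.03,0.08,0.5,0,64,0,0.02,0.5,0,64,0,0,0.5,0,64,0,0,0.3,0,64,0,0,0,0]'; python3 - <<'E'
from h import *
go(.3127,-.4606,.056,np.radians(-28))
E
```

```text
clock: 11.32
position: [0.3122, -0.4591, 0.0811]
ee_rot: [-2.691, -1.587, 0.015]
force: [0.4, 0.4, -0.2]
width: 0.699
shift [-0.027  0.041  0.627] turn -0.15773529419377988 cur tooly yaw -0.505 pos [ 0.3122 -0.4591  0.0811] q7 0.214 clk 11.3167
```

```bash
python3 -m jog '[64,-0.02,0.04,0.25,-0.1,64,0,0,0.2,0,64,0,0,0,0]';python3 -m jog '[64,-0.02,0.02,0.15,0,64,0,0,0,0]'; python3 - <<'E'
from h import *
go(.3127,-.4606,.056,np.radians(-28))
E
```

```text
clock: 11.57
position: [0.3122, -0.4601, 0.0625]
ee_rot: [-2.683, -1.599, 0.016]
force: [-0.9, 0.5, -0.0]
width: 0.699
clock: 11.73
position: [0.3126, -0.4614, 0.0565]
ee_rot: [-2.684, -1.599, 0.016]
force: [0.3, -0.4, -0.4]
width: 0.695
shift [ 0.019 -0.008  0.013] turn -0.07069310318485102 cur tooly yaw -0.496 pos [ 0.3126 -0.4614  0.0565] q7 0.212 clk 11.7333
```

```bash
python3 -m jog '[40,0,0,0,0,40,0,0,0,0,40,0,0,0,0,40,0,0,0,0,40,0,0,0,0,40,0,0,0,0,40,0,0,0,0]' 45; python3 - <<'E'
from h import *
go(.3127,-.4606,.13,np.radians(-28));print(observe()["force"],observe()["ft_torque"])
E
```

```text
clock: 12.32
position: [0.313, -0.4621, 0.0577]
ee_rot: [-2.686, -1.6, 0.016]
force: [-0.9, -0.1, -2.5]
width: 0.494
shift [ 0.027 -0.058 -1.806] turn -0.07562495774552168 cur tooly yaw -0.497 pos [ 0.313  -0.4621  0.0577] q7 0.212 clk 12.3167
[-0.94592834 -0.06103192 -2.52596365] [-0.05623244 -0.10036951 -0.03003579]
```

It's gripped (45.4 mm, flanks 46). TCP sits 45 mm above the gauge tip. Lift straight up.

```bash
python3 -m jog '[40,0,0,-0.2,0,40,0,0,-0.5,0,40,0,0,-0.6,0,40,0,0,-0.6,0,40,0,0,-0.2,0,40,0,0,0,0]' 45; python3 - <<'E'
from h import *
go(.2545,-.3762,.145,np.radians(-56.1));print(observe()["force"],observe()["width"],pose()[1][2])
E
```

```text
clock: 12.82
position: [0.3137, -0.4614, 0.1456]
ee_rot: [-2.682, -1.598, 0.016]
force: [-0.4, -0.4, -2.5]
width: 0.497
shift [ 1.169 -2.315  0.067] turn 4.613016717046051 cur tooly yaw -0.496 pos [ 0.3137 -0.4614  0.1456] q7 0.251 clk 12.8167
[-0.40265766 -0.42987442 -2.47734951] 0.4972079944364489 [ 0.00115578 -0.02164814 -0.99976498]
```

```bash
python3 -m jog '[40,0.3,-0.6,0,0,40,0.3,-0.6,0,0,40,0.25,-0.5,0,0,40,0.15,-0.3,0,0,40,0,0,0,0.8,40,0,0,0,0.8,40,0,0,0,0.8,40,0,0,0,0.8,40,0,0,0,0.8,40,0,0,0,0,40,0,0,0,0]' 45; python3 - <<'E'
from h import *
go(.2545,-.3762,.12,np.radians(-56.1));print(observe()["width"],pose()[1][2])
E
```

```text
clock: 13.73
position: [0.2557, -0.3806, 0.1386]
ee_rot: [-2.959, -0.978, 0.028]
force: [-0.4, 0.3, -1.5]
width: 0.496
shift [ 0.046 -0.094  0.468] turn 0.4466981324353397 cur tooly yaw -0.932 pos [ 0.2557 -0.3806  0.1386] q7 -0.156 clk 13.7333
0.4956443191498815 [-0.00903446 -0.02893061 -0.99954059]
```

```bash
python3 -m jog '[40,0.04,-0.08,0,0.4,40,0,0,0,0,40,0,0,0,0]' 45; python3 - <<'E'
from h import *
P=camera_params("wrist");im=get_image("wrist")[:,:,::-1].copy();cv2.imwrite("pics/w8.png",im);p,M=pose()
hsv=cv2.cvtColor(im,cv2.COLOR_BGR2HSV)
w=((hsv[...,1]<70)&(hsv[...,2]>110)).astype(np.uint8);w[:200]=0;w[330:]=0;w[:,:220]=0;w[:,340:]=0
n,l,s,c=cv2.connectedComponentsWithStats(w)
for k in range(1,n):
    if s[k,4]>150:print(s[k],c[k])
d=p+M@[0,0,-.0208];print("expected dial",proj("wrist",d,P))
k=1+np.argmax(s[1:,4]);h=cv2.convexHull(np.vstack(cv2.findContours((l==k).astype(np.uint8),0,1)[0]));e=cv2.fitEllipse(h);print(e)
print("dial in tool",M.T@(plane("wrist",e[0],d[2],P)-p))
go(.2545,-.3762,.12,np.radians(-56.1));print(M[2])
E
```

```text
clock: 13.98
position: [0.2546, -0.3765, 0.1373]
ee_rot: [-2.974, -0.927, 0.03]
force: [0.4, 0.0, -2.9]
width: 0.499
[220 200  14  18 164] [225.80487805 206.61585366]
[235 200  38  29 452] [248.9159292  209.57079646]
[287 200  35  32 497] [311.31187123 210.68209256]
[326 233  14  53 332] [334.51807229 256.25301205]
[ 244  249   70   41 2177] [278.54846119 270.69269637]
[220 250   9  32 162] [222.9382716  261.62345679]
[220 302 120   8 608] [279.84539474 305.00493421]
[227 317  24  13 176] [235.27272727 324.65340909]
[308 317  24  13 180] [322.13333333 324.66111111]
expected dial [277.54130552 288.91320957]
((278.1128845214844, 275.405517578125), (53.56257629394531, 73.18782043457031), 90.24419403076172)
dial in tool [ 0.00734006  0.00027038 -0.02088394]
shift [0.007 0.01  0.431] turn 0.11623788818197528 cur tooly yaw -0.967 pos [ 0.2545 -0.3764  0.1372] q7 -0.192 clk 14.0333
[-0.0102914  -0.03088684 -0.9994699 ]
```

View pics/w8.png

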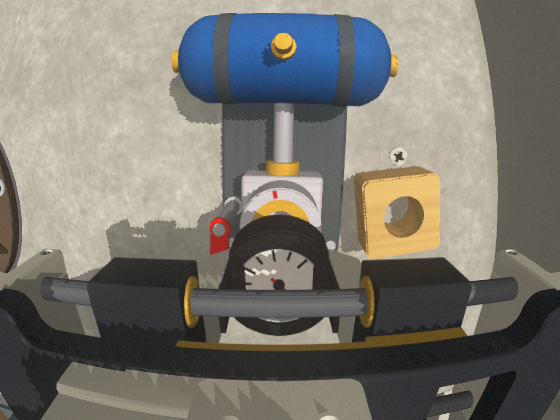

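The gauge is held squarely over the port with the hub at (278,284), about 1-2 mm toward tool +x. The cover is clear at (219,232) and the stand is empty. Descending to just above the slots.

```bash
python3 -m jog '[40,-0.02,0.015,0.2,0.1,40,0,0,0.2,0,40,0,0,0.2,0,40,0,0,0.05,0,40,0,0,0,0]' 45; cat > st.py <<'E'
from h import *
p,M=pose();q=np.array([.2545,-.3762,p[2]])-.001*M[:,0]
go(q[0],q[1],.0877,np.radians(-56.1));s=observe();print("F tool",(M.T@s["force"]).round(2),"T",s["ft_torque"].round(3),s["width"],"tip z",p[2]-.0452,M[2].round(3))
E
python3 st.py
```

```text
clock: 14.45
position: [0.2532, -0.3773, 0.1079]
ee_rot: [-2.977, -0.916, 0.03]
force: [-0.8, -0.1, -1.6]
width: 0.498
shift [0.022 0.011 0.504] turn 0.0488154665645116 cur tooly yaw -0.974 pos [ 0.2532 -0.3773  0.1079] q7 -0.208 clk 14.45
F tool [-0.66 -0.3   1.62] T [-0.097 -0.027  0.072] 0.4978227987264587 tip z 0.06268539697914555 [-0.01  -0.031 -0.999]
```

Nose is in the bore with no contact; lowering in to the collar.

```bash
python3 -m jog '[40,0.02,0.01,0.12,0.05,40,0,0,0.1,0,40,0,0,0,0]' 45; python3 st.py; python3 -m jog '[40,0,0,0.1,0,40,0,0,0,0]' 45; python3 st.py
```

```text
clock: 14.7
position: [0.2538, -0.3768, 0.0978]
ee_rot: [-2.979, -0.908, 0.03]
force: [-0.8, 0.7, -1.7]
width: 0.498
shift [0.    0.004 0.253] turn -0.003302519600077908 cur tooly yaw -0.979 pos [ 0.2538 -0.3768  0.0978] q7 -0.22 clk 14.7
F tool [-0.26 -1.03  1.71] T [-0.079 -0.067 -0.022] 0.4983631784340938 tip z 0.05260619539774359 [-0.011 -0.032 -0.999]
clock: 14.87
position: [0.2544, -0.3774, 0.0939]
ee_rot: [-2.981, -0.908, 0.029]
force: [0.4, 1.5, 4.9]
width: 0.497
shift [-0.004 -0.018  0.156] turn -0.0014059753881063813 cur tooly yaw -0.979 pos [ 0.2544 -0.3774  0.0939] q7 -0.222 clk 14.8667
F tool [ 1.12 -1.16 -4.89] T [0.181 0.082 0.003] 0.49659290068447104 tip z 0.048695188658959936 [-0.01  -0.03  -0.999]
```

The pins went through the slots and onto the spring (+6.5 N at 1.3 mm down). Pushing further.

```bash
python3 -m jog '[40,0,0,0.12,0,40,0,0,0.04,0,40,0,0,0.02,0]' 55; python3 st.py
```

```text
clock: 15.12
position: [0.2545, -0.3776, 0.088]
ee_rot: [-2.982, -0.909, 0.029]
force: [-1.8, 2.1, 8.5]
width: 0.497
shift [-0.004 -0.029  0.007] turn -0.0008505698885331738 cur tooly yaw -0.979 pos [ 0.2545 -0.3776  0.088 ] q7 -0.225 clk 15.1167
F tool [-0.39 -3.   -8.38] T [ 0.524  0.419 -0.015] 0.4973541860529982 tip z 0.04275296352207738 [-0.011 -0.029 -1.   ]
```

```bash
python3 -m jog '[40,0,0,0.04,0.7,40,0,0,0.04,0.7,40,0,0,0.04,0.7,40,0,0,0.04,0.7,40,0,0,0.04,0.7]' 55; python3 st.py
```

```text
clock: 15.53
position: [0.2556, -0.3769, 0.0875]
ee_rot: [-3.105, -0.336, 0.032]
force: [-5.0, 5.6, 24.6]
width: 0.5
shift [-0.048 -0.022 -0.004] turn -3.5957747565438223 cur tooly yaw -1.356 pos [ 0.2556 -0.3769  0.0875] q7 -0.551 clk 15.5333
F tool [ -4.13  -7.07 -24.43] T [1.407 1.203 0.259] 0.49970867011202913 tip z 0.04229663651913656 [-0.019 -0.02  -1.   ]
```

```bash
python3 -m jog '[40,-0.01,-0.01,0.02,0.8,40,0,-0.01,0.02,0.8,40,0,0,0.02,0.8,40,0,0,0.02,0.8,40,0,0,0.02,0.8,40,0,0,0.02,0.8]' 55; python3 st.py
```

```text
clock: 16.03
position: [0.2545, -0.3769, 0.0878]
ee_rot: [-3.095, 0.485, 0.036]
force: [-3.0, 3.7, 12.3]
width: 0.496
shift [-0.031 -0.017  0.003] turn -8.616208012848249 cur tooly yaw -1.881 pos [ 0.2545 -0.3769  0.0878] q7 -1.0 clk 16.0333
F tool [ -4.25  -2.64 -12.24] T [1.02  0.544 0.247] 0.4960979957196186 tip z 0.04257335328048981 [-0.024 -0.005 -1.   ]
```

```bash
python3 -m jog '[40,-0.01,0,0.025,0.8,40,0,0,0.025,0.8,40,0,0,0.025,0.8,40,0,0,0.025,0.8,40,0,0,0.025,0.7]' 55; python3 st.py;  python3 -m jog '[40,0,0,0.025,0.5,40,0,0,0.025,0.5]' 55; python3 st.py
```

```text
clock: 16.45
position: [0.2545, -0.3765, 0.0878]
ee_rot: [-2.927, 1.131, 0.034]
force: [-3.5, 3.2, 15.6]
width: 0.495
shift [-0.031 -0.006  0.003] turn -12.689739738956506 cur tooly yaw -2.308 pos [ 0.2545 -0.3765  0.0878] q7 -1.361 clk 16.45
F tool [ -5.06   0.02 -15.47] T [1.008 0.745 0.341] 0.49546955010676197 tip z 0.042589621434672785 [-0.021  0.005 -1.   ]
clock: 16.62
position: [0.2545, -0.3765, 0.0878]
ee_rot: [-2.862, 1.291, 0.032]
force: [-3.2, 4.3, 16.5]
width: 0.498
shift [-0.03  -0.004  0.003] turn -13.743684317336617 cur tooly yaw -2.418 pos [ 0.2545 -0.3765  0.0878] q7 -1.454 clk 16.6167
F tool [ -5.69  -0.37 -16.43] T [1.063 0.801 0.32 ] 0.4984070603674345 tip z 0.04259206637846142 [-0.02   0.007 -1.   ]
```

Turned 82°; continuing until the torque shows the stop.

```bash
for i in 1 2; do python3 -m jog '[40,0,0,0.025,0.4,40,0,0,0.025,0.4]' 55 >/dev/null; python3 st.py; done
```

```text
shift [-0.029 -0.003  0.003] turn -14.580539977395384 cur tooly yaw -2.506 pos [ 0.2545 -0.3764  0.0878] q7 -1.527 clk 16.7833
F tool [ -5.54   0.09 -15.77] T [1.037 0.78  0.326] 0.49260828609795315 tip z 0.04259958904345295 [-0.018  0.008 -1.   ]
shift [-0.029 -0.002  0.003] turn 14.601027876024423 cur tooly yaw -2.592 pos [ 0.2545 -0.3764  0.0878] q7 -1.598 clk 16.95
F tool [ -5.46   1.92 -15.83] T [1.018 0.711 1.053] 0.49722187836636517 tip z 0.04260502635170927 [-0.017  0.009 -1.   ]
```

```bash
python3 -m jog '[40,0,0,0.025,0.2,40,0,0,0.025,0.15]' 55 >/dev/null; python3 st.py; python3 -m jog '[40,0,0,0.025,0.15]' 55 >/dev/null; python3 - <<'E'
from h import *
for i in range(6):
    get_image("side");s=observe();M=pose()[1];print(s["clock"],s["position"].round(4),s["force"].round(1),s["ft_torque"].round(2),np.degrees(np.arctan2(M[1,1],M[0,1])).round(2))
im=get_image("side");cv2.imwrite("pics/end_side.png",im[:,:,::-1])
# bystanders: compare with start
a=cv2.imread("pics/side0.png");d=cv2.absdiff(a,im[:,:,::-1].copy()).max(2)>60
n,l,st,c=cv2.connectedComponentsWithStats(cv2.morphologyEx(d.astype(np.uint8),cv2.MORPH_OPEN,np.ones((3,3))))
print([list(map(int,x)) for x in st[1:] if x[4]>20])
E
```

```text
shift [-0.03  -0.     0.003] turn 14.25975244939512 cur tooly yaw -2.627 pos [ 0.2546 -0.3764  0.0878] q7 -1.628 clk 17.1167
F tool [ -4.79   2.52 -15.4 ] T [0.91  0.856 1.164] 0.49333096412663024 tip z 0.042599216293123014 [-0.015  0.009 -1.   ]
17.25 [ 0.2546 -0.3764  0.0878] [-4.6  3.8 15.5] [0.92 0.85 1.16] -151.39
17.3 [ 0.2547 -0.3764  0.0878] [-3.7  2.6 16.9] [0.94 0.85 1.16] -151.32
17.35 [ 0.2546 -0.3764  0.0878] [-4.3  3.8 16.4] [0.95 0.83 1.15] -151.3
17.4 [ 0.2546 -0.3764  0.0878] [-4.3  3.9 15.7] [0.94 0.82 1.1 ] -151.29
17.45 [ 0.2547 -0.3764  0.0878] [-5.   2.8 16.2] [0.97 0.85 1.17] -151.29
17.5 [ 0.2547 -0.3764  0.0878] [-4.   3.  15.9] [0.95 0.78 1.17] -151.29
[[387, 0, 62, 27, 899], [555, 22, 5, 6, 26], [554, 29, 4, 9, 30], [354, 31, 35, 26, 507], [526, 41, 30, 92, 736], [460, 84, 17, 18, 204], [322, 105, 50, 67, 1402], [461, 106, 11, 9, 63], [321, 112, 7, 6, 33], [459, 117, 9, 9, 60], [372, 131, 14, 8, 85], [305, 133, 8, 8, 43], [332, 132, 9, 5, 33], [445, 132, 17, 45, 481], [310, 138, 11, 8, 71], [380, 143, 64, 47, 1147], [306, 146, 7, 9, 42], [345, 162, 16, 10, 116], [525, 166, 4, 12, 36], [332, 172, 96, 59, 2140], [518, 188, 7, 20, 85], [443, 195, 5, 11, 50], [417, 208, 26, 39, 262], [500, 224, 59, 64, 1695], [537, 293, 7, 9, 50]]
```

```bash
python3 -c "
from cell import *
sign_off();print(observe()['clock'])"
```

```text
the job is handed in; nothing more can be done
the job is handed in; nothing more can be done
```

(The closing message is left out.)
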